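Connect a riser tube to the bench air station

ROBOT

A 7-joint arm with a two-finger parallel gripper is mounted at the origin on a cart in front of the work surface, level with it; the furniture and walls round the work are solid. World frame = base frame: x ahead of the robot, y to its left, z up, the work surface at z = 0. Lengths are in m, angles in rad, forces in N, time in s.
With the tool pointing down it reaches from about 0.4 to 0.85 m from the base axis. Payload 10.4 kg.
Tool frame: the origin (TCP) lies between the finger pads; the fingertips stand 14 mm ahead of it and the grasp point (between the pads) lies 5 mm behind it; z points along the fingers, y is the direction in which the jaws open and shut (so a half turn about z gives the same grasp; the last joint's range is limited). The gripper opens to 87 mm and grips with 3 to 60 N. Pads are 19 mm wide; open, the fingers measure 117 mm over their backs; the gripper's body (75 mm by 190 mm) begins 51 mm behind the grasp point.
Start: joints at [1.163, 0.332, -0.065, 1.46, 0.022, 1.35, -0.088], TCP at [0.235, -0.579, 0.237] pointing down, gripper open.
Joint ranges: [-2.6, 2.6], [-0.5, 2.12], [-1.47, 1.34], [0.16, 2.42], [-1.27, 4.41], [0.06, 2.06], [-2.6, 2.6]. Speed limits (rad/s): [2.22, 2.22, 2.79, 2.79, 3.14, 3.14, 3.14].

INTERFACE

Orientations are given as a unit quaternion [x, y, z, w].
In Python, from bench import readout, camera, calibration, order gives the robot as it stands.
- The arm moves only by the tool apply_moves, never from a script. Its argument "deltas" is a list of rows, each an object with "translation": the shift along the world's x, y, z in m, a list of three; "turn": the turn, a rotation vector about the world's x, y, z in rad, a list of three; "hand": the finger opening in m, from 0 to 0.087. A call has 1 to 5 rows; each row shifts and turns the pose as measured when the row begins; what a row does not reach is not made up. A row lasts 1/10 s, in which the tool goes at most 50 mm and 8.59 degrees, less where a joint would pass 70% of its speed; a pose out of reach is approached as far as the arm can. A call with a gripper value outside its range is refused whole. The fingers move at their own pace and stop on an object; "newtons" is the grip in N (left out, the last holds). Time passes only in rows, so rows that do not move let the fingers close. It gives the time, the measured TCP pose, the force and the opening at its end, in the units of the state.
- readout.read_state(): the state, without advancing time (a new reading comes with each control period).
- camera(name): name is "side" or "top"; returns the picture (384x512x3 uint8, red, green, blue); there is no depth.
- calibration(name): a dict with "fx", "fy", "cx", "cy" (pixels), "extrinsics" (4x4, takes a point from world to camera coordinates). Camera axes: x right, y down, z forward; pixel columns grow to the right and rows downward; lengths in m; the calibration is good to about 2 mm. A picture is of the moment at which its call begins. calibration takes no time and is no camera call.
- order.close_job(): hands the job in, once; it reports no verdict.
The state is a dict: "time": time; "joint_positions": joint angles; "joint_vel": joint speeds; "joint_torque": joint torques, N m; "ee_pos": TCP position; "eef_rot": TCP orientation; "ft_force": force on the tool from outside, world axes, zero at the start; "torque": the same for the moment, N m; "width": finger opening in m.
Only numpy, scipy, OpenCV 4.12 (cv2) and the standard library are available. Lean on these libraries where they do the work, as an engineer would, in place of code of your own. Each camera call takes 0.05 s, during which the arm holds its last target. There are 200 camera calls.

TASK

Take the long aluminium tube out of the wooden stand and push it straight down into the open push-in port of the bench air station, on past the stiff rubber seal until its end bottoms firmly on the stop inside; go by feel and never push or pull it with more than about 30 N, for its thin end crumples easily. Then tug it gently upwards, so that the black collar of the port comes up with it and the collet is seen to have bitten, let go of it, and turn the valve lever as far as it goes, in line with the pipe, to put the air on. Leave the two short offcuts standing where they are.

Things in the scene. Friction and masses are not known exactly. Their poses are not given: they have to be found in the camera images.
- riser_mid (a point): Centre (half-way up, on the axis) of the riser tube: plain aluminium tube, 12 mm outside diameter, 170 mm long, about 35 g, both ends alike, tapered over their last 2.4 mm to 9.6 mm. It stands upright, the longest of three tubes, in one of the three holes of the wooden stand, 35 mm deep in it (lower end 10 mm above the bench). Grasp its upper part. z axis along the tube, up.
- riser: The same riser tube; this origin lies on its axis at its lower end face (85 mm below riser_mid), z axis up along the tube.
- stand: Drilled wooden stand, 52 mm (its x) by 160 mm (its y) by 45 mm high, fixed to the bench; origin under its centre. Three holes of 13.5 mm, 35 mm deep, at y = -50, 0 and +50 mm of its frame, x = 0; which tube stands in which hole varies.
- offcut_a_mid (a point): Centre of a short offcut of the same 12 mm tube, 110 mm long, standing in the stand. To be left alone.
- offcut_b_mid (a point): Centre of a shorter offcut of the same 12 mm tube, 85 mm long, standing in the stand. To be left alone.
- station: Bench air station, fixed to the bench: grey foot plate 58 mm (x) by 244 mm (y, from -100 to +144) by 6 mm; origin on its underside. Along its y axis: an aluminium manifold block (40 mm wide, top at z = 40 mm) with two push-in ports on its top, a plated ball valve, a steel elbow. The port at y = -60 mm is open; the port at y = -8 mm is closed by a grey blanking plug (top at z = 71 mm). Valve axis at y = +61 mm.
- port_mouth (a point): Centre of the open port's mouth: top face of its black collar when down, 62 mm above the bench; z = port axis, up. Collar 25 mm wide, lead-in cone 18.8 to 13.6 mm over 6 mm. Collet jaws 9 to 11 mm down spread at 4 to 16 N; the rubber seal, 17 to 20 mm down, takes 9 to 18 N; then the tube slides at 4 to 13 N in a 13.2 mm bore to a firm stop, unseen, 26 to 38 mm down; it varies, feel for it.
- collar (a joint): Lift of the open port's collar (collet) in m: 0 = down, 0.0025 = fully drawn up. It stays where it is left (drag about 1 N). The jaws let the tube in but bite when it is pulled, so pulling the seated tube upwards (about 4 to 8 N, most of it the seal's drag) draws the collar up with it to its stop; from there the tube holds against 30 N and more.
- valve_lever (a joint): Angle of the valve lever in rad: 0 = shut (lever across the pipe, along the station's -x), 1.571 = open (lever in line with the pipe, along the station's +y, away from the ports; it turns clockwise seen from above to get there) with a stop at both ends. It starts at 0 to 0.3. Turning needs about 0.12 N m, the lever stays where it is left.
- valve_axis (a point): Point on the vertical axis about which the valve lever turns, at the lever grip's mid height, 66 mm above the bench.
- lever_grip (a point): Centre of the lever's black rubber grip, 68 mm out from valve_axis; the grip is 54 mm long (along the lever), 16 mm wide and 11 mm high (60.5 to 71.5 mm above the bench), with free air of 25 mm and more below it. Its -x axis points outward along the lever.

How it is judged:
By the outcome, as a careful person would: the job done as asked, in the order asked, and still so for the second after the job is handed in, with the robot touching nothing.
It also fails if it takes over 72 s, if anything falls off the work surface, if the arm or the gripper's body presses on something with over 40 N, if the wrist force passes 120 N, or if a joint passes its speed limit or range.

## Working session

There is one attempt and no reset: what is moved stays moved. The work goes in short steps, Python scripts to look and compute and a tool call to move; the robot and the scene stay as the last step left them, time stands still between calls to the robot, and variables do not carry over. Pictures are saved under pics/ and viewed, about 8 in all and at most 12, crops included, and the job is handed in when it is done.

Besides the shell and the picture viewer there is one more tool, called by a JSON object that holds its "name" and its "arguments", one argument or row to a line. apply_moves: Moves the arm, as the interface text tells. Its arguments: {"type":"object","properties":{"deltas":{"type":"array","items":{"type":"object","properties":{"translation":{"type":"array","items":{"type":"number"}},"turn":{"type":"array","items":{"type":"number"}},"hand":{"type":"number"}}}},"newtons":{"type":"number"}},"required":["deltas"]}

```bash
mkdir -p pics; ls; python3 - <<'E'
from bench import readout,camera,calibration
import cv2,numpy as np
s=readout.read_state();print({k:np.round(v,3).tolist() for k,v in s.items()})
for n in("side","top"):
    cv2.imwrite(f"pics/{n}0.png",cv2.cvtColor(camera(n),cv2.COLOR_RGB2BGR))
    c=calibration(n);print(n,c["fx"],c["fy"],c["cx"],c["cy"]);print(np.round(c["extrinsics"],3))
E
```

```text
pics
{'time': 0.0, 'joint_positions': [1.163, 0.333, -0.065, 1.461, 0.022, 1.35, -0.089], 'joint_vel': [-0.0, 0.002, 0.0, 0.0, -0.002, -0.0, 0.0], 'joint_torque': [-0.0, -62.326, 0.024, -38.99, -0.061, 0.04, 0.0], 'ee_pos': [0.234, -0.579, 0.236], 'eef_rot': [0.982, 0.191, -0.0, -0.001], 'ft_force': [0.371, -0.551, 0.269], 'torque': [0.016, 0.053, -0.012], 'width': 0.087}
side 378.6790544905644 378.6790544905644 261.44178839422426 189.8958259888447
[[ 0.928 -0.373 -0.015 -0.54 ]
 [-0.229 -0.536 -0.813  0.178]
 [ 0.295  0.757 -0.583  0.75 ]
 [ 0.     0.     0.     1.   ]]
top 426.3537003052428 426.3537003052428 253.3721726402383 186.69696627268863
[[ 0.007 -0.999 -0.032 -0.031]
 [-0.982 -0.001 -0.187  0.573]
 [ 0.187  0.033 -0.982  0.908]
 [ 0.     0.     0.     1.   ]]
```

View pics/top0.png

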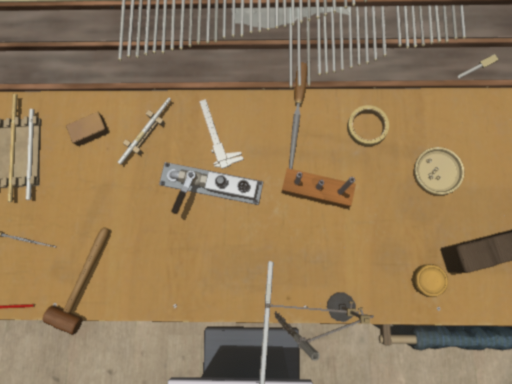

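View pics/side0.png

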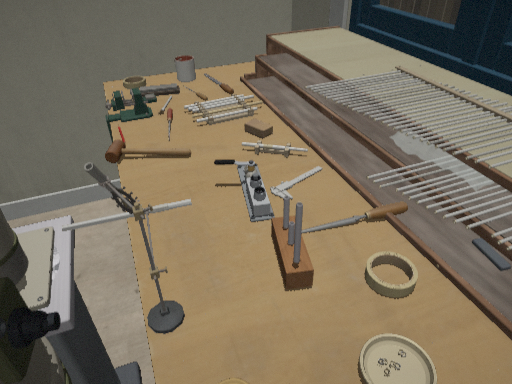

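```bash
cat > h.py <<'E'
import numpy as np,cv2
from bench import calibration,camera,readout
def proj(n,P):
    c=calibration(n);E=np.array(c["extrinsics"]);p=np.atleast_2d(P)@E[:3,:3].T+E[:3,3]
    return np.c_[c["fx"]*p[:,0]/p[:,2]+c["cx"],c["fy"]*p[:,1]/p[:,2]+c["cy"]]
def back(n,uv,z):
    c=calibration(n);E=np.array(c["extrinsics"]);R,t=E[:3,:3],E[:3,3]
    C=-R.T@t;d=R.T@np.array([(uv[0]-c["cx"])/c["fx"],(uv[1]-c["cy"])/c["fy"],1]);return C+d*(z-C[2])/d[2]
def crop(n,u0,v0,w,h,k,f):
    im=cv2.cvtColor(camera(n),cv2.COLOR_RGB2BGR);return cv2.imwrite(f,cv2.resize(im[v0:v0+h,u0:u0+w],None,fx=k,fy=k,interpolation=cv2.INTER_CUBIC))
E
python3 - <<'E'
from h import *
im=[cv2.imread("pics/top0.png")[150:225,150:370],cv2.imread("pics/side0.png")[145:295,205:325]]
a=cv2.resize(im[0],None,fx=3.6,fy=3.6,interpolation=2);cv2.imwrite("pics/t0c.png",a)
cv2.imwrite("pics/s0c.png",cv2.resize(im[1],None,fx=4,fy=4,interpolation=2))
for n,uv,z in[("top",(183,172),.04),("top",(245,186),.06),("top",(318,188),.045),("top",(270,262),.2),("top",(340,305),0)]:print(n,uv,back(n,uv,z).round(3))
E
```

```text
top (183, 172) [0.61  0.135 0.04 ]
top (245, 186) [ 0.574 -0.01   0.06 ]
top (318, 188) [ 0.572 -0.175  0.045]
top (270, 262) [ 0.404 -0.065  0.2  ]
top (340, 305) [ 0.313 -0.224 -0.   ]
```

View pics/t0c.png

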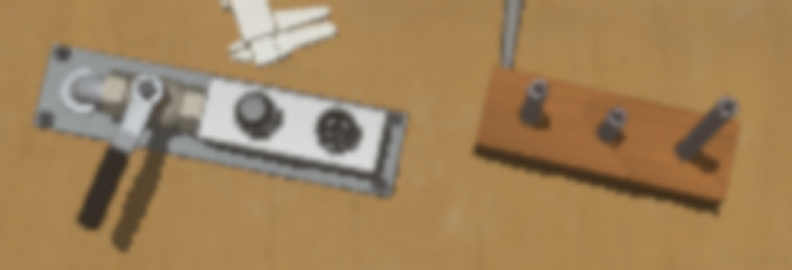

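View pics/s0c.png

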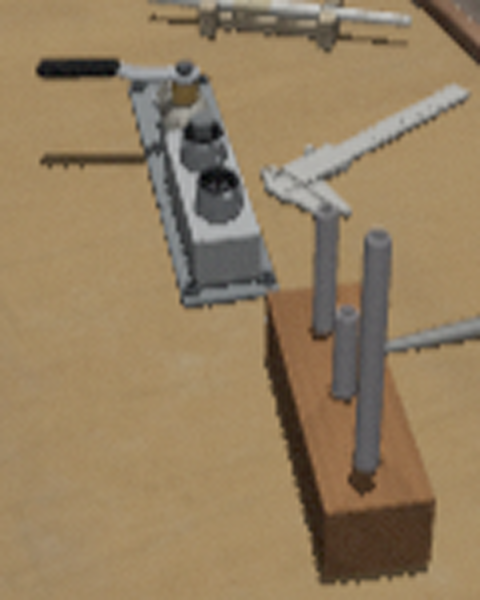

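```bash
cat > fit.py <<'E'
from h import *
from scipy.optimize import least_squares
T=lambda u,v:(150+(u-0)/3.6-.36,150+v/3.6-.36); S=lambda u,v:(205+u/4-.4,145+v/4-.4)
def fit(obs,x0):
    def W(x,p):
        c,s=np.cos(x[2]),np.sin(x[2]);return[x[0]+c*p[0]-s*p[1],x[1]+s*p[0]+c*p[1],p[2]]
    f=lambda x:np.concatenate([(proj(n,W(x,p))[0]-uv) for n,uv,p in obs])
    r=least_squares(f,x0,loss="soft_l1");print(r.x.round(4));print(f(r.x).reshape(-1,2).round(1).tolist())
    return lambda p:np.round(W(r.x,p),4)
m=.001
st=fit([("top",T(57,45),(29*m,144*m,6*m)),("top",T(37,123),(-29*m,144*m,6*m)),("top",T(408,115),(29*m,-100*m,6*m)),("top",T(393,194),(-29*m,-100*m,6*m)),
 ("side",S(275,284),(29*m,-100*m,6*m)),("side",S(185,303),(-29*m,-100*m,6*m)),("side",S(219,182),(0,-60*m,62*m)),("top",T(337,128),(0,-60*m,62*m)),("top",T(257,106),(0,-8*m,71*m))],[.59,.05,-.2])
print("port",st((0,-.06,.062)),"axis",st((0,.061,.066)))
sd=fit([("top",T(500,65),(26*m,80*m,45*m)),("top",T(475,149),(-26*m,80*m,45*m)),("top",T(741,122),(26*m,-80*m,45*m)),("top",T(718,205),(-26*m,-80*m,45*m)),
 ("side",S(434,501),(26*m,-80*m,45*m)),("side",S(326,514),(-26*m,-80*m,45*m)),("side",S(378,236),(0,-50*m,180*m)),("top",T(730,105),(0,-50*m,180*m))],[.57,-.17,-.2])
print("riser",sd((0,-.05,.18)),"others",sd((0,0,.0)),sd((0,.05,0)))
print("grip end",back("top",T(90,222),.066),"grip in",back("top",T(118,152),.066))
E
python3 fit.py
```

```text
[ 0.5878  0.0522 -0.2026]
[[-0.6, -1.0], [-1.0, 0.4], [0.9, -0.5], [-0.0, 1.2], [1.7, 2.0], [-0.3, 0.4], [0.0, -0.4], [0.2, -0.2], [-0.5, 0.5]]
port [ 0.5757 -0.0065  0.062 ] axis [0.6001 0.112  0.066 ]
[ 0.5752 -0.1759 -0.2317]
[[-1.9, 0.2], [-0.1, -1.4], [0.2, 0.2], [2.1, -0.7], [0.3, 0.0], [-0.3, 0.3], [-0.1, 0.1], [-0.4, 0.7]]
riser [ 0.5637 -0.2245  0.18  ] others [ 0.5752 -0.1759  0.    ] [ 0.5867 -0.1272  0.    ]
grip end [0.51533826 0.14528358 0.066     ] grip in [0.55911628 0.12964086 0.066     ]
```

```bash
python3 - <<'E'
from h import *
def P(n):
    c=calibration(n);K=np.array([[c["fx"],0,c["cx"]],[0,c["fy"],c["cy"]],[0,0,1]]);return K@np.array(c["extrinsics"])[:3]
for a,b in[((270,262),(190,203)),((340,300),(165,316)),((312,355),(88,165)),((280,318),(88,165)),((362,316),(137,210)),((266,305),(137,210)),((264,380),(65,228))]:
    X=cv2.triangulatePoints(P("top"),P("side"),np.float64(a),np.float64(b));X=(X[:3]/X[3]).ravel();print(a,b,X.round(3),proj("side",X).round(),proj("top",X).round())
E
```

```text
(270, 262) (190, 203) [ 0.405 -0.065  0.117] [[190. 203.]] [[270. 262.]]
(340, 300) (165, 316) [ 0.317 -0.223  0.003] [[170. 315.]] [[340. 303.]]
(312, 355) (88, 165) [ 0.257 -0.131  0.279] [[ 89. 165.]] [[312. 356.]]
(280, 318) (88, 165) [ 0.283 -0.083  0.254] [[109. 161.]] [[281. 335.]]
(362, 316) (137, 210) [ 0.312 -0.22   0.242] [[139. 210.]] [[362. 318.]]
(266, 305) (137, 210) [ 0.314 -0.057  0.123] [[142. 209.]] [[266. 309.]]
(264, 380) (65, 228) [ 0.179 -0.054  0.119] [[ 67. 228.]] [[264. 381.]]
```

```bash
python3 - <<'E'
import cv2
a=cv2.imread("pics/top0.png")[240:384,150:400];b=cv2.imread("pics/side0.png")[150:350,40:220]
a=cv2.resize(a,None,fx=1.8,fy=1.8,interpolation=2);b=cv2.resize(b,(310,345),interpolation=2)
import numpy as np
c=np.zeros((345,770,3),np.uint8);c[:a.shape[0],:a.shape[1]]=a;c[:,455:765]=b;cv2.imwrite("pics/obs.png",c)
E
```

```text
(no output)
```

View pics/obs.png

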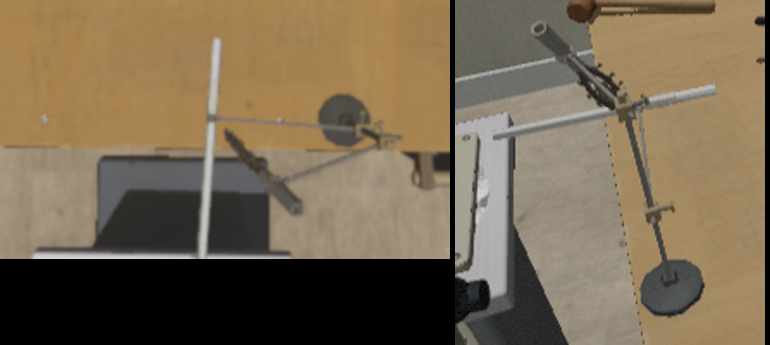

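{"name": "apply_moves", "arguments": {
  "deltas": [
    {"translation":[0.047,0.0,0],"turn":[0,0,0.14],"hand":0.087},
    {"translation":[0.047,0.01,0],"turn":[0,0,0.14],"hand":0.087},
    {"translation":[0.046,0.01,0],"turn":[0,0,0.14],"hand":0.087},
    {"translation":[0.046,0.015,0],"turn":[0,0,0.14],"hand":0.087},
    {"translation":[0.046,0.015,0],"turn":[0,0,0.14],"hand":0.087}
  ],
  "newtons": 20
}}

```text
time: 0.6
ee_pos: [0.4626, -0.5316, 0.2342]
eef_rot: [0.855, 0.519, -0.003, -0.001]
ft_force: [0.5, -0.2, -0.3]
width: 0.0874
```

{"name": "apply_moves", "arguments": {
  "deltas": [
    {"translation":[0.025,0.043,0],"turn":[0,0,0.1],"hand":0.087},
    {"translation":[0.025,0.043,0],"turn":[0,0,0.1],"hand":0.087},
    {"translation":[0.02,0.045,0],"turn":[0,0,0.1],"hand":0.087},
    {"translation":[0.02,0.045,0],"hand":0.087},
    {"translation":[0.01,0.048,0],"hand":0.087}
  ]
}}

```text
invalid input
```

```bash
python3 - <<'E'
from h import *
s=readout.read_state();p=s["ee_pos"];from scipy.spatial.transform import Rotation as R
print(np.round(p,4),2*np.arctan2(s["eef_rot"][1],s["eef_rot"][0])-np.pi/2,R.from_quat(s["eef_rot"]).as_matrix().round(3).tolist())
print("joints",np.round(s["joint_positions"],2))
E
```

```text
[ 0.4626 -0.5316  0.2342] -0.4798461789012465 [[0.462, 0.887, -0.006], [0.887, -0.462, -0.002], [-0.005, -0.004, -1.0]]
joints [ 0.94  0.53 -0.24  1.2   0.13  1.43  0.24]
```

{"name": "apply_moves", "arguments": {
  "deltas": [
    {"translation":[0.025,0.043,0],"turn":[0,0,0.1],"hand":0.087},
    {"translation":[0.025,0.043,0],"turn":[0,0,0.1],"hand":0.087},
    {"translation":[0.02,0.045,0],"turn":[0,0,0.1],"hand":0.087},
    {"translation":[0.02,0.045,0],"turn":[0,0,0],"hand":0.087},
    {"translation":[0.01,0.048,0],"turn":[0,0,0],"hand":0.087}
  ]
}}

```text
time: 1.1
ee_pos: [0.566, -0.3049, 0.2278]
eef_rot: [0.762, 0.648, -0.004, -0.004]
ft_force: [0.8, -0.4, 0.1]
width: 0.0872
```

```bash
cat > st.py <<'E'
from h import *
from scipy.spatial.transform import Rotation as R
s=readout.read_state()
M=R.from_quat(s["eef_rot"]).as_matrix()
print(round(s["time"],2),"p",np.round(s["ee_pos"],4),"yawY",np.arctan2(M[1,1],M[0,1]).round(3),"tz",M[:,2].round(4),"turn to fix",np.cross(M[:,2],[0,0,-1]).round(4),"F",np.round(s["ft_force"],2),"T",np.round(s["torque"],2),"w",round(s["width"],4))
E
python3 st.py
```

```text
1.1 p [ 0.566  -0.3049  0.2278] yawY -0.161 tz [-1.e-02  8.e-04 -1.e+00] turn to fix [-0.0008 -0.01   -0.    ] F [ 0.77 -0.36  0.14] T [ 0.01 -0.06  0.03] w 0.0872
```

{"name": "apply_moves", "arguments": {
  "deltas": [
    {"translation":[0,0.04,0],"turn":[0,-0.01,-0.04],"hand":0.087},
    {"translation":[-0.002,0.035,-0.005],"turn":[0,0,0],"hand":0.087},
    {"translation":[0,0.005,0],"turn":[0,0,0],"hand":0.087},
    {"translation":[0,0,0],"turn":[0,0,0],"hand":0.087}
  ]
}}

```text
time: 1.5
ee_pos: [0.5657, -0.2114, 0.2215]
eef_rot: [0.771, 0.637, 0.001, -0.002]
ft_force: [-0.3, -0.9, -0.2]
width: 0.0868
```

```bash
python3 st.py; python3 -c "
from h import *
crop('side',220,120,150,150,4,'pics/s1.png')
p=readout.read_state()['ee_pos'];print((proj('side',p)-[220,120])*4,(proj('side',[.5637,-.2245,.18])-[220,120])*4)"
```

```text
1.5 p [ 0.5657 -0.2114  0.2215] yawY -0.189 tz [-6.0e-04  5.1e-03 -1.0e+00] turn to fix [-0.0051 -0.0006 -0.    ] F [-0.25 -0.95 -0.15] T [-0.05 -0.07 -0.03] w 0.0868
[[310.55155042 236.8992307 ]] [[315.94820746 334.64557061]]
```

View pics/s1.png

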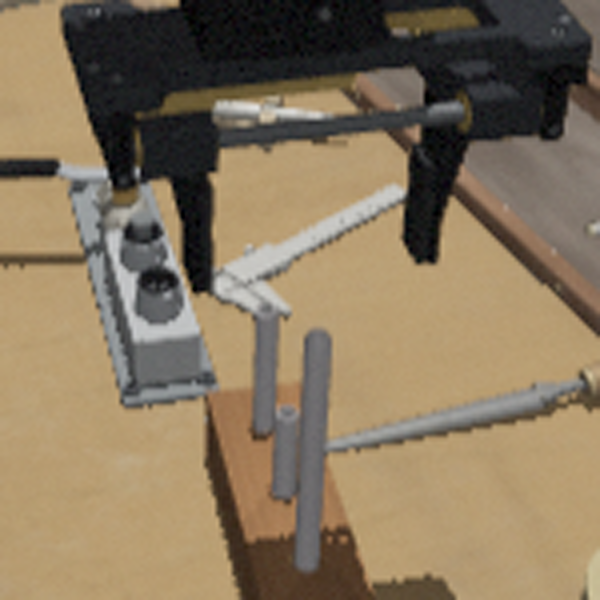

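{"name": "apply_moves", "arguments": {
  "deltas": [
    {"translation":[-0.002,-0.013,0],"turn":[-0.005,0,0],"hand":0.087},
    {"translation":[0,0,0],"turn":[0,0,0],"hand":0.087},
    {"translation":[0,0,-0.035],"turn":[0,0,0],"hand":0.087},
    {"translation":[0,0,-0.032],"turn":[0,0,0],"hand":0.087},
    {"translation":[0,0,0],"turn":[0,0,0],"hand":0.087}
  ]
}}

```text
time: 2.05
ee_pos: [0.5625, -0.2345, 0.1529]
eef_rot: [0.774, 0.633, -0.001, 0.001]
ft_force: [-0.5, 0.3, -0.4]
width: 0.0867
```

```bash
python3 st.py
```

```text
2.05 p [ 0.5625 -0.2345  0.1529] yawY -0.2 tz [ 3.0e-04 -2.7e-03 -1.0e+00] turn to fix [0.0027 0.0003 0.    ] F [-0.51  0.34 -0.42] T [-0.07 -0.03  0.02] w 0.0867
```

{"name": "apply_moves", "arguments": {
  "deltas": [
    {"translation":[0.001,0.006,-0.006],"turn":[0.0027,0,0],"hand":0.087},
    {"translation":[0,0,0],"turn":[0,0,0],"hand":0.087},
    {"translation":[0,0,0],"turn":[0,0,0],"hand":0.087}
  ]
}}

```text
time: 2.35
ee_pos: [0.5644, -0.2304, 0.1494]
eef_rot: [0.775, 0.632, 0.001, 0.001]
ft_force: [-0.1, -0.0, 0.5]
width: 0.087
```

```bash
python3 st.py
```

```text
2.35 p [ 0.5644 -0.2304  0.1494] yawY -0.203 tz [ 2.4e-03 -7.0e-04 -1.0e+00] turn to fix [0.0007 0.0024 0.    ] F [-0.08 -0.04  0.47] T [-0.08 -0.11 -0.03] w 0.087
```

{"name": "apply_moves", "arguments": {
  "deltas": [
    {"translation":[0,0.006,-0.001],"turn":[0,0.002,0],"hand":0.087},
    {"translation":[0,0,0],"turn":[0,0,0],"hand":0.087},
    {"translation":[0,0,0],"turn":[0,0,0],"hand":0.03},
    {"translation":[0,0,0],"turn":[0,0,0],"hand":0.03},
    {"translation":[0,0,0],"turn":[0,0,0],"hand":0.03}
  ]
}}

```text
time: 2.85
ee_pos: [0.566, -0.2238, 0.1516]
eef_rot: [0.775, 0.632, 0.001, 0.002]
ft_force: [0.1, 0.6, -0.4]
width: 0.0708
```

```bash
python3 st.py; python3 -c "
from h import *
crop('side',220,120,150,150,4,'pics/s2.png')
p=readout.read_state()['ee_pos'];print((proj('side',p)-[220,120])*4,(proj('side',[.5637,-.2245,.18])-[220,120])*4)"
```

```text
2.85 p [ 0.566  -0.2238  0.1516] yawY -0.202 tz [ 0.0045 -0.0025 -1.    ] turn to fix [0.0025 0.0045 0.    ] F [ 0.12  0.64 -0.42] T [-0.08 -0.07 -0.05] w 0.0708
[[317.26105975 384.27338193]] [[315.94820746 334.64557061]]
```

{"name": "apply_moves", "arguments": {
  "deltas": [
    {"translation":[-0.002,0,-0.003],"turn":[0.002,0.004,0],"hand":0.02},
    {"translation":[0,0,0],"turn":[0,0,0],"hand":0.015},
    {"translation":[0,0,0],"turn":[0,0,0],"hand":0.0},
    {"translation":[0,0,0],"turn":[0,0,0],"hand":0.0},
    {"translation":[0,0,0],"turn":[0,0,0],"hand":0.0}
  ],
  "newtons": 40
}}

```text
time: 3.4
ee_pos: [0.5635, -0.2241, 0.1479]
eef_rot: [0.775, 0.632, -0.0, -0.0]
ft_force: [-0.2, 0.4, 0.1]
width: 0.0269
```

```bash
python3 st.py
```

```text
3.4 p [ 0.5635 -0.2241  0.1479] yawY -0.203 tz [-5.e-04 -1.e-04 -1.e+00] turn to fix [ 0.0001 -0.0005  0.    ] F [-0.19  0.37  0.07] T [-0.06 -0.15 -0.02] w 0.0269
```

{"name": "apply_moves", "arguments": {
  "deltas": [
    {"translation":[0,0,0],"turn":[0,0,0],"hand":0.0},
    {"translation":[0,0,0],"turn":[0,0,0],"hand":0.0},
    {"translation":[0,0,0],"turn":[0,0,0],"hand":0.0},
    {"translation":[0,0,0],"turn":[0,0,0],"hand":0.0}
  ]
}}

```text
time: 3.8
ee_pos: [0.5637, -0.2241, 0.148]
eef_rot: [0.775, 0.632, -0.0, 0.0]
ft_force: [0.4, -0.4, -1.3]
width: 0.0106
```

```bash
python3 st.py
```

```text
3.8 p [ 0.5637 -0.2241  0.148 ] yawY -0.203 tz [-0.e+00 -2.e-04 -1.e+00] turn to fix [ 0.0002 -0.      0.    ] F [ 0.4  -0.42 -1.26] T [-0.03 -0.17  0.02] w 0.0106
```

{"name": "apply_moves", "arguments": {
  "deltas": [
    {"translation":[0,0,0.01],"turn":[0,0,0],"hand":0.0},
    {"translation":[0,0,0.02],"turn":[0,0,0],"hand":0.0},
    {"translation":[0,0,0.03],"turn":[0,0,0],"hand":0.0},
    {"translation":[0,0,0.03],"turn":[0,0,0],"hand":0.0},
    {"translation":[0,0,0.0],"turn":[0,0,0],"hand":0.0}
  ]
}}

```text
time: 4.3
ee_pos: [0.5638, -0.2238, 0.2436]
eef_rot: [0.775, 0.632, 0.001, 0.0]
ft_force: [0.8, -0.1, -0.3]
width: 0.011
```

```bash
python3 st.py;  python3 -c "
from h import *
crop('side',220,80,150,150,4,'pics/s2.png')
p=readout.read_state()['ee_pos'];print((proj('side',p)-[220,80])*4,(proj('side',p-[0,0,.138])-[220,80])*4)"
```

```text
4.3 p [ 0.5638 -0.2238  0.2436] yawY -0.202 tz [ 1.4e-03 -1.0e-04 -1.0e+00] turn to fix [0.0001 0.0014 0.    ] F [ 0.8  -0.13 -0.33] T [-0.06 -0.08  0.02] w 0.011
[[320.21593728 372.19614461]] [[306.8163237  627.44871618]]
```

View pics/s2.png

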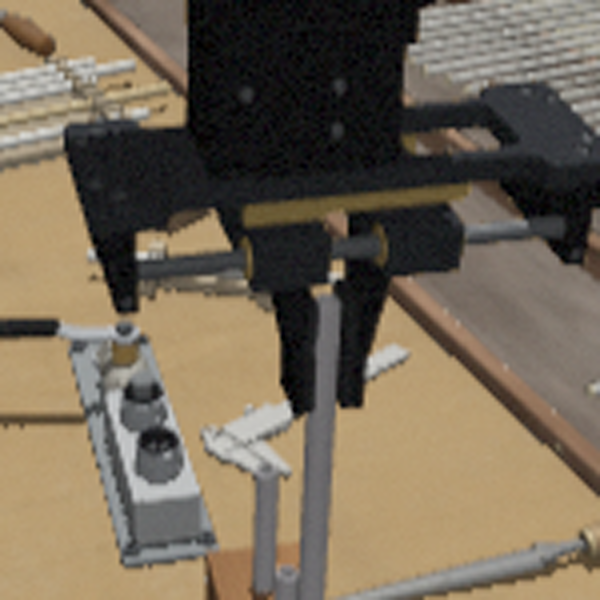

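{"name": "apply_moves", "arguments": {
  "deltas": [
    {"translation":[-0.005,0,0.035],"turn":[0,0.001,0],"hand":0.0},
    {"translation":[0,0.04,0.0],"turn":[0,0,0],"hand":0.0},
    {"translation":[0.0,0.045,0],"turn":[0,0,0],"hand":0.0},
    {"translation":[0.005,0.045,0],"turn":[0,0,0],"hand":0.0},
    {"translation":[0.005,0.045,0.0],"turn":[0,0,0],"hand":0.0}
  ]
}}

```text
time: 4.85
ee_pos: [0.5642, -0.052, 0.2746]
eef_rot: [0.779, 0.626, -0.003, -0.002]
ft_force: [0.7, 0.4, -0.3]
width: 0.011
```

```bash
python3 st.py
```

```text
4.85 p [ 0.5642 -0.052   0.2746] yawY -0.217 tz [-8.1e-03 -8.0e-04 -1.0e+00] turn to fix [ 0.0008 -0.0081  0.    ] F [ 0.69  0.44 -0.34] T [-0.08 -0.13 -0.02] w 0.011
```

{"name": "apply_moves", "arguments": {
  "deltas": [
    {"translation":[0.011,0.035,0],"turn":[0,-0.008,0.01],"hand":0.0},
    {"translation":[0,0,0],"turn":[0,0,0],"hand":0.0},
    {"translation":[0,0,-0.025],"turn":[0,0,0],"hand":0.0},
    {"translation":[0,0,-0.025],"turn":[0,0,0],"hand":0.0},
    {"translation":[0,0,0.0],"turn":[0,0,0],"hand":0.0}
  ]
}}

```text
time: 5.35
ee_pos: [0.5732, -0.007, 0.2214]
eef_rot: [0.772, 0.635, -0.001, -0.002]
ft_force: [0.0, 0.4, -1.1]
width: 0.0111
```

```bash
python3 st.py
```

```text
5.35 p [ 0.5732 -0.007   0.2214] yawY -0.194 tz [-0.0037  0.0015 -1.    ] turn to fix [-0.0015 -0.0037 -0.    ] F [ 0.01  0.36 -1.07] T [-0.03 -0.1   0.01] w 0.0111
```

{"name": "apply_moves", "arguments": {
  "deltas": [
    {"translation":[0.002,0,-0.003],"turn":[-0.001,-0.004,0],"hand":0.0},
    {"translation":[0,0,0],"turn":[0,0,0],"hand":0.0},
    {"translation":[0,0,0],"turn":[0,0,0],"hand":0.0}
  ]
}}

```text
time: 5.65
ee_pos: [0.5756, -0.0083, 0.2199]
eef_rot: [0.773, 0.635, 0.0, 0.0]
ft_force: [0.7, -0.2, 0.6]
width: 0.0114
```

```bash
python3 st.py;  python3 -c "
from h import *
crop('side',225,100,80,130,5,'pics/a.png');crop('top',205,130,75,130,5,'pics/b.png')
cv2.imwrite('pics/ab.png',np.hstack([cv2.imread('pics/a.png'),cv2.imread('pics/b.png')])[:600])
p=readout.read_state()['ee_pos'];
for n,o in(('side',[225,100]),('top',[205,130])):
  for q in(p,p-[0,0,.138],[.5757,-.0065,.062]):print(n,(proj(n,q)-o)*5+[0 if n=='side' else 400,0])"
```

```text
5.65 p [ 0.5756 -0.0083  0.2199] yawY -0.196 tz [ 9.e-04 -0.e+00 -1.e+00] turn to fix [0.     0.0009 0.    ] F [ 0.71 -0.24  0.57] T [ 0.03 -0.11  0.02] w 0.0114
side [[166.12177777 141.91567776]]
side [[172.26119955 415.61022655]]
side [[171.83656725 448.6507449 ]]
top [[574.05752914 194.6591161 ]]
top [[593.96927325 266.48318906]]
top [[592.39059981 274.88576083]]
```

View pics/ab.png

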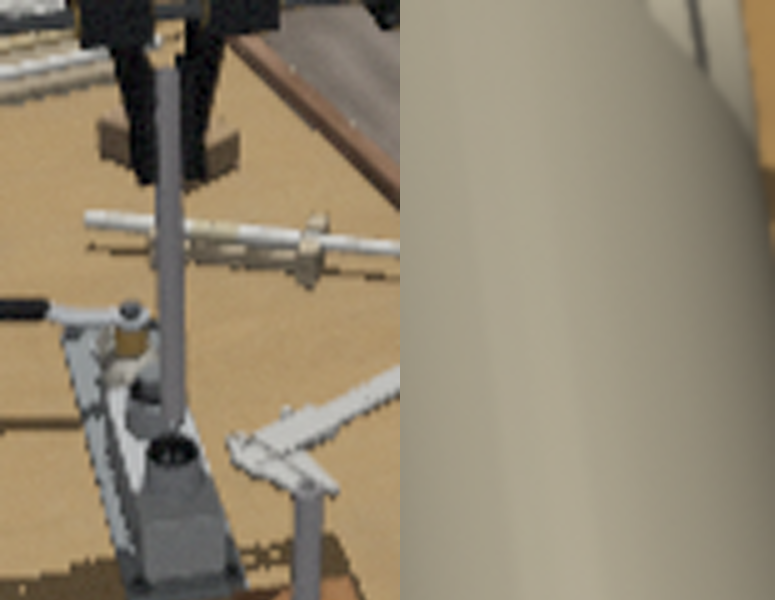

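{"name": "apply_moves", "arguments": {
  "deltas": [
    {"translation":[0,0.0017,-0.008],"turn":[0,0.001,0],"hand":0.0},
    {"translation":[0,0,-0.006],"turn":[0,0,0],"hand":0.0},
    {"translation":[0,0,0],"turn":[0,0,0],"hand":0.0}
  ]
}}

```text
time: 6.05
ee_pos: [0.5759, -0.0065, 0.2055]
eef_rot: [0.773, 0.635, 0.0, 0.001]
ft_force: [0.2, 0.0, -0.6]
width: 0.0111
```

```bash
python3 st.py
```

```text
6.05 p [ 0.5759 -0.0065  0.2055] yawY -0.196 tz [ 1.4e-03 -2.0e-04 -1.0e+00] turn to fix [0.0002 0.0014 0.    ] F [ 0.21  0.   -0.55] T [-0.02 -0.07  0.02] w 0.0111
```

{"name": "apply_moves", "arguments": {
  "deltas": [
    {"translation":[0,0,-0.004],"turn":[0,0.001,0],"hand":0.0},
    {"translation":[0,0,-0.003],"turn":[0,0,0],"hand":0.0},
    {"translation":[0,0,-0.003],"turn":[0,0,0],"hand":0.0},
    {"translation":[0,0,-0.002],"turn":[0,0,0],"hand":0.0}
  ]
}}

```text
time: 6.45
ee_pos: [0.5759, -0.0065, 0.1925]
eef_rot: [0.773, 0.635, -0.0, 0.0]
ft_force: [0.0, 0.4, -2.3]
width: 0.011
```

```bash
python3 st.py
```

```text
6.45 p [ 0.5759 -0.0065  0.1925] yawY -0.196 tz [ 1.e-04 -1.e-04 -1.e+00] turn to fix [0.0001 0.0001 0.    ] F [ 0.    0.41 -2.27] T [ 0.04 -0.05 -0.08] w 0.011
```

{"name": "apply_moves", "arguments": {
  "deltas": [
    {"translation":[0,0,-0.0015],"turn":[0,0,0],"hand":0.0},
    {"translation":[0,0,-0.0015],"turn":[0,0,0],"hand":0.0},
    {"translation":[0,0,-0.0015],"turn":[0,0,0],"hand":0.0}
  ]
}}

```text
time: 6.75
ee_pos: [0.5762, -0.0061, 0.188]
eef_rot: [0.773, 0.635, 0.0, 0.0]
ft_force: [0.9, 0.6, 3.0]
width: 0.011
```

```bash
python3 st.py
```

```text
6.75 p [ 0.5762 -0.0061  0.188 ] yawY -0.196 tz [ 1.e-03  2.e-04 -1.e+00] turn to fix [-0.0002  0.001   0.    ] F [0.85 0.62 3.  ] T [ 0.14  0.1  -0.05] w 0.011
```

{"name": "apply_moves", "arguments": {
  "deltas": [
    {"translation":[0,0,-0.002],"turn":[0,0,0],"hand":0.0},
    {"translation":[0,0,-0.002],"turn":[0,0,0],"hand":0.0}
  ]
}}

```text
time: 6.95
ee_pos: [0.5766, -0.006, 0.1846]
eef_rot: [0.773, 0.635, 0.001, 0.001]
ft_force: [-0.6, 0.1, 2.3]
width: 0.011
```

```bash
python3 st.py
```

```text
6.95 p [ 0.5766 -0.006   0.1846] yawY -0.196 tz [ 2.2e-03  3.0e-04 -1.0e+00] turn to fix [-0.0003  0.0022  0.    ] F [-0.61  0.06  2.32] T [0.12 0.18 0.02] w 0.011
```

{"name": "apply_moves", "arguments": {
  "deltas": [
    {"translation":[0,0,-0.002],"turn":[0,0.002,0],"hand":0.0},
    {"translation":[0,0,-0.002],"turn":[0,0,0],"hand":0.0}
  ]
}}

```text
time: 7.15
ee_pos: [0.5769, -0.0057, 0.1808]
eef_rot: [0.773, 0.635, 0.0, 0.0]
ft_force: [-1.4, 0.5, 7.5]
width: 0.0111
```

{"name": "apply_moves", "arguments": {
  "deltas": [
    {"translation":[0,0,-0.002],"turn":[0,0,0],"hand":0.0},
    {"translation":[0,0,-0.001],"turn":[0,0,0],"hand":0.0}
  ]
}}

```text
time: 7.35
ee_pos: [0.577, -0.0056, 0.1781]
eef_rot: [0.773, 0.635, 0.001, 0.0]
ft_force: [-1.9, -0.1, 4.8]
width: 0.011
```

```bash
python3 st.py
```

```text
7.35 p [ 0.577  -0.0056  0.1781] yawY -0.195 tz [ 1.2e-03  4.0e-04 -1.0e+00] turn to fix [-0.0004  0.0012  0.    ] F [-1.95 -0.07  4.76] T [ 0.23  0.41 -0.04] w 0.011
```

{"name": "apply_moves", "arguments": {
  "deltas": [
    {"translation":[-0.0007,-0.0005,-0.001],"turn":[0,0.001,0],"hand":0.0},
    {"translation":[0,0,-0.001],"turn":[0,0,0],"hand":0.0}
  ]
}}

```text
time: 7.55
ee_pos: [0.5767, -0.0057, 0.1766]
eef_rot: [0.773, 0.635, 0.001, 0.0]
ft_force: [-1.7, 1.1, 5.0]
width: 0.0113
```

{"name": "apply_moves", "arguments": {
  "deltas": [
    {"translation":[0,0,-0.0015],"turn":[0,0,0],"hand":0.0},
    {"translation":[0,0,-0.0015],"turn":[0,0,0],"hand":0.0}
  ]
}}

```text
time: 7.75
ee_pos: [0.5769, -0.0056, 0.174]
eef_rot: [0.773, 0.635, 0.001, 0.0]
ft_force: [-2.1, 0.6, 5.2]
width: 0.0111
```

```bash
python3 st.py;  python3 -c "
from h import *
crop('side',225,100,80,120,5,'pics/c.png')
p=readout.read_state()['ee_pos'];
for q in(p+[0,0,.032],p,[.5757,-.0065,.062]):print((proj('side',q)-[225,100])*5)"
```

```text
7.75 p [ 0.5769 -0.0056  0.174 ] yawY -0.195 tz [ 2.e-03  8.e-04 -1.e+00] turn to fix [-0.0008  0.002   0.    ] F [-2.1   0.57  5.22] T [ 0.13  0.38 -0.04] w 0.0111
[[167.15005883 169.2975318 ]]
[[168.63954264 236.12086798]]
[[171.83656725 448.6507449 ]]
```

View pics/c.png

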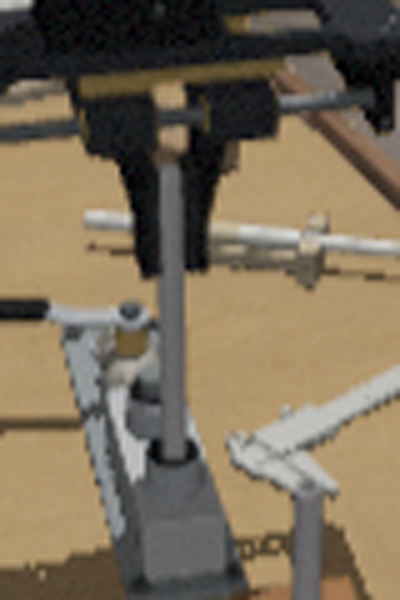

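{"name": "apply_moves", "arguments": {
  "deltas": [
    {"translation":[-0.0008,-0.0005,-0.0015],"turn":[-0.001,0.002,0],"hand":0.0},
    {"translation":[0,0,-0.0015],"turn":[0,0,0],"hand":0.0}
  ]
}}

```text
time: 8.0
ee_pos: [0.5765, -0.0058, 0.1712]
eef_rot: [0.772, 0.635, 0.0, 0.0]
ft_force: [-1.0, 0.8, 4.4]
width: 0.0111
```

{"name": "apply_moves", "arguments": {
  "deltas": [
    {"translation":[0,0,-0.0015],"turn":[0,0,0],"hand":0.0},
    {"translation":[0,0,-0.0015],"turn":[0,0,0],"hand":0.0}
  ]
}}

```text
time: 8.2
ee_pos: [0.5767, -0.0056, 0.1685]
eef_rot: [0.772, 0.635, 0.001, 0.0]
ft_force: [-1.6, 0.5, 5.0]
width: 0.0111
```

{"name": "apply_moves", "arguments": {
  "deltas": [
    {"translation":[0,0,-0.0015],"turn":[0,0,0],"hand":0.0}
  ]
}}

```text
time: 8.3
ee_pos: [0.5768, -0.0056, 0.1671]
eef_rot: [0.772, 0.635, 0.001, 0.0]
ft_force: [0.3, 0.3, 5.0]
width: 0.0109
```

{"name": "apply_moves", "arguments": {
  "deltas": [
    {"translation":[0,0,-0.0015],"turn":[0,0,0],"hand":0.0}
  ]
}}

```text
time: 8.4
ee_pos: [0.5768, -0.0055, 0.1657]
eef_rot: [0.772, 0.635, 0.001, 0.001]
ft_force: [-1.7, 0.9, 5.2]
width: 0.0109
```

{"name": "apply_moves", "arguments": {
  "deltas": [
    {"translation":[-0.0005,-0.0005,-0.0015],"turn":[0,0.001,0],"hand":0.0}
  ]
}}

```text
time: 8.5
ee_pos: [0.5766, -0.0059, 0.1644]
eef_rot: [0.772, 0.635, 0.001, 0.0]
ft_force: [-0.6, 1.0, 5.8]
width: 0.0108
```

{"name": "apply_moves", "arguments": {
  "deltas": [
    {"translation":[0,0,-0.0015],"turn":[0,0,0],"hand":0.0}
  ]
}}

```text
time: 8.6
ee_pos: [0.5767, -0.0057, 0.1632]
eef_rot: [0.772, 0.635, 0.001, 0.0]
ft_force: [-2.4, 1.0, 13.0]
width: 0.0113
```

{"name": "apply_moves", "arguments": {
  "deltas": [
    {"translation":[0,0,-0.001],"turn":[0,0,0],"hand":0.0}
  ]
}}

```text
time: 8.7
ee_pos: [0.5771, -0.0056, 0.1631]
eef_rot: [0.772, 0.635, 0.001, 0.001]
ft_force: [-4.3, 0.7, 15.6]
width: 0.0107
```

{"name": "apply_moves", "arguments": {
  "deltas": [
    {"translation":[0,0,-0.001],"turn":[0,0,0],"hand":0.0}
  ]
}}

```text
time: 8.8
ee_pos: [0.5773, -0.0055, 0.1631]
eef_rot: [0.772, 0.635, 0.002, 0.001]
ft_force: [-3.9, -0.1, 14.4]
width: 0.0113
```

{"name": "apply_moves", "arguments": {
  "deltas": [
    {"translation":[-0.0005,-0.0003,-0.0014],"turn":[0,0.001,0],"hand":0.0}
  ]
}}

```text
time: 8.9
ee_pos: [0.5772, -0.0056, 0.1631]
eef_rot: [0.772, 0.635, 0.002, 0.001]
ft_force: [-4.0, -0.2, 16.7]
width: 0.0109
```

{"name": "apply_moves", "arguments": {
  "deltas": [
    {"translation":[0,0,-0.0015],"turn":[0,0,0],"hand":0.0}
  ]
}}

```text
time: 9.0
ee_pos: [0.5775, -0.0055, 0.1631]
eef_rot: [0.772, 0.635, 0.002, 0.002]
ft_force: [-4.6, 0.6, 17.7]
width: 0.0109
```

```bash
python3 st.py
```

```text
9.0 p [ 0.5775 -0.0055  0.1631] yawY -0.194 tz [ 5.e-03 -2.e-04 -1.e+00] turn to fix [0.0002 0.005  0.    ] F [-4.57  0.56 17.68] T [0.11 1.77 0.01] w 0.0109
```

{"name": "apply_moves", "arguments": {
  "deltas": [
    {"translation":[-0.0008,-0.0002,-0.002],"turn":[0,0.004,0],"hand":0.0}
  ]
}}

```text
time: 9.1
ee_pos: [0.5774, -0.0055, 0.163]
eef_rot: [0.772, 0.635, 0.001, 0.001]
ft_force: [-3.8, 0.7, 20.4]
width: 0.0115
```

{"name": "apply_moves", "arguments": {
  "deltas": [
    {"translation":[-0.0005,0,0.0008],"turn":[0,0.002,0],"hand":0.0},
    {"translation":[0,0,0.0008],"turn":[0,0,0],"hand":0.0}
  ]
}}

```text
time: 9.3
ee_pos: [0.5764, -0.0056, 0.164]
eef_rot: [0.772, 0.635, -0.0, 0.0]
ft_force: [1.5, -0.3, -4.3]
width: 0.0114
```

{"name": "apply_moves", "arguments": {
  "deltas": [
    {"translation":[0,0,0.0008],"turn":[0,0,0],"hand":0.0}
  ]
}}

```text
time: 9.4
ee_pos: [0.5762, -0.0057, 0.164]
eef_rot: [0.772, 0.635, -0.0, -0.0]
ft_force: [1.9, 1.0, -5.3]
width: 0.011
```

{"name": "apply_moves", "arguments": {
  "deltas": [
    {"translation":[0,0,0.0008],"turn":[0,0,0],"hand":0.0}
  ]
}}

```text
time: 9.5
ee_pos: [0.5762, -0.0057, 0.1642]
eef_rot: [0.772, 0.635, -0.0, -0.0]
ft_force: [2.3, 1.1, -5.3]
width: 0.0112
```

{"name": "apply_moves", "arguments": {
  "deltas": [
    {"translation":[0,0,0.0012],"turn":[0,0,0],"hand":0.0},
    {"translation":[0,0,0.0012],"turn":[0,0,0],"hand":0.0}
  ]
}}

```text
time: 9.7
ee_pos: [0.5762, -0.0058, 0.1659]
eef_rot: [0.772, 0.635, -0.0, -0.0]
ft_force: [2.4, 1.1, -7.2]
width: 0.0114
```

{"name": "apply_moves", "arguments": {
  "deltas": [
    {"translation":[0,0,0.0012],"turn":[0,0,0],"hand":0.0},
    {"translation":[0,0,0.0012],"turn":[0,0,0],"hand":0.0}
  ]
}}

```text
time: 9.9
ee_pos: [0.5755, -0.0059, 0.1665]
eef_rot: [0.772, 0.635, -0.001, -0.001]
ft_force: [5.9, 0.5, -16.5]
width: 0.0113
```

{"name": "apply_moves", "arguments": {
  "deltas": [
    {"translation":[0,0,0.0012],"turn":[0,0,0],"hand":0.0},
    {"translation":[0,0,0.0012],"turn":[0,0,0],"hand":0.0}
  ]
}}

```text
time: 10.1
ee_pos: [0.5751, -0.0061, 0.1672]
eef_rot: [0.772, 0.635, -0.002, -0.002]
ft_force: [5.4, 0.5, -17.7]
width: 0.0106
```

{"name": "apply_moves", "arguments": {
  "deltas": [
    {"translation":[0.0005,0,-0.0003],"turn":[0,-0.003,0],"hand":0.0}
  ]
}}

```text
time: 10.2
ee_pos: [0.5757, -0.0061, 0.1669]
eef_rot: [0.772, 0.635, -0.0, -0.001]
ft_force: [1.1, 0.8, -2.3]
width: 0.0106
```

{"name": "apply_moves", "arguments": {
  "deltas": [
    {"translation":[0,0,0],"turn":[0,0,0],"hand":0.06},
    {"translation":[0,0,0],"turn":[0,0,0],"hand":0.06},
    {"translation":[0,0,0],"turn":[0,0,0],"hand":0.06},
    {"translation":[0,0,0],"turn":[0,0,0],"hand":0.06},
    {"translation":[0,0,0],"turn":[0,0,0],"hand":0.06}
  ]
}}

```text
time: 10.7
ee_pos: [0.5761, -0.0065, 0.17]
eef_rot: [0.772, 0.635, -0.0, 0.0]
ft_force: [-0.1, 0.4, 0.1]
width: 0.0431
```

```bash
python3 st.py;  python3 -c "
from h import *
crop('side',225,100,80,120,5,'pics/d.png')"
```

```text
10.7 p [ 0.5761 -0.0065  0.17  ] yawY -0.195 tz [ 0.e+00 -5.e-04 -1.e+00] turn to fix [0.0005 0.     0.    ] F [-0.08  0.41  0.11] T [-0.01 -0.08  0.04] w 0.0431
```

View pics/d.png

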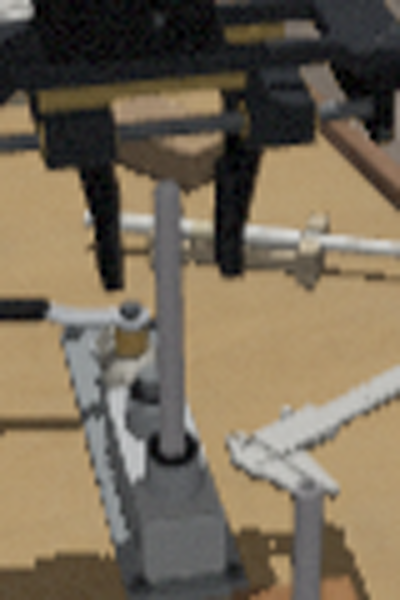

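{"name": "apply_moves", "arguments": {
  "deltas": [
    {"translation":[0,0,0.03],"turn":[0,0,0],"hand":0.06},
    {"translation":[0,0,0.035],"turn":[0,0,0],"hand":0.06},
    {"translation":[-0.015,0.035,0.005],"turn":[0,0,0],"hand":0.0},
    {"translation":[-0.02,0.04,0],"turn":[0,0,0],"hand":0.0},
    {"translation":[-0.015,0.025,0],"turn":[0,0,0],"hand":0.0}
  ],
  "newtons": 20
}}

```text
time: 11.25
ee_pos: [0.5254, 0.0915, 0.2422]
eef_rot: [0.775, 0.632, -0.0, 0.0]
ft_force: [-0.5, 0.7, -0.3]
width: 0.0433
```

{"name": "apply_moves", "arguments": {
  "deltas": [
    {"translation":[0,0,0],"turn":[0,0,0],"hand":0.0},
    {"translation":[0,0,0],"turn":[0,0,0],"hand":0.0},
    {"translation":[0,0,0],"turn":[0,0,0],"hand":0.0},
    {"translation":[0,0,0],"turn":[0,0,0],"hand":0.0}
  ]
}}

```text
time: 11.65
ee_pos: [0.5243, 0.0943, 0.2431]
eef_rot: [0.774, 0.634, -0.0, 0.0]
ft_force: [-0.5, -0.2, 0.4]
width: 0.0116
```

```bash
python3 st.py
```

```text
11.65 p [0.5243 0.0943 0.2431] yawY -0.198 tz [ 5.e-04 -8.e-04 -1.e+00] turn to fix [0.0008 0.0005 0.    ] F [-0.5  -0.18  0.42] T [-0.02 -0.07  0.  ] w 0.0116
```

{"name": "apply_moves", "arguments": {
  "deltas": [
    {"translation":[0,0,-0.04],"turn":[0,0,0],"hand":0.0},
    {"translation":[0,0,-0.045],"turn":[0,0,0],"hand":0.0},
    {"translation":[0,0,-0.045],"turn":[0,0,0],"hand":0.0},
    {"translation":[0,0,-0.03],"turn":[0,0,0],"hand":0.0},
    {"translation":[0,0,0],"turn":[0,0,0],"hand":0.0}
  ]
}}

```text
time: 12.15
ee_pos: [0.5265, 0.0891, 0.0786]
eef_rot: [0.776, 0.63, 0.001, 0.002]
ft_force: [0.8, -0.3, 0.1]
width: 0.0007
```

```bash
python3 st.py; python3 -c "
import numpy as np
A=np.array([.6,.112])
for q in np.arange(.1,1.58,.15).tolist()+[1.571]:
    f=np.pi-.2026-q;u=np.array([np.cos(f),np.sin(f)]);n=np.array([-u[1],u[0]])
    h=15*abs(np.sin(q))+9.5*abs(np.cos(q));print(round(q,2),(A+.068*u+(.008+h*.001)*n).round(4))"
```

```text
12.15 p [0.5265 0.0891 0.0786] yawY -0.207 tz [ 0.0038 -0.001  -1.    ] turn to fix [0.001  0.0038 0.    ] F [ 0.82 -0.28  0.12] T [-0.01 -0.02  0.08] w 0.0007
0.1 [0.5294 0.1142]
0.25 [0.5297 0.1229]
0.4 [0.5312 0.1319]
0.55 [0.534 0.141]
0.7 [0.5383 0.1499]
0.85 [0.5441 0.1584]
1.0 [0.5515 0.1662]
1.15 [0.5603 0.1729]
1.3 [0.5704 0.1781]
1.45 [0.5816 0.1817]
1.57 [0.5912 0.1832]
```

{"name": "apply_moves", "arguments": {
  "deltas": [
    {"translation":[0.001,0.012,-0.009],"turn":[0,0.004,0.005],"hand":0.0},
    {"translation":[0.001,0.01,0],"turn":[0,0,0],"hand":0.0},
    {"translation":[0.001,0.008,0],"turn":[0,0,0],"hand":0.0},
    {"translation":[0.002,0.008,0],"turn":[0,0,0],"hand":0.0}
  ]
}}

```text
time: 12.55
ee_pos: [0.5345, 0.128, 0.0728]
eef_rot: [0.776, 0.631, 0.001, 0.002]
ft_force: [-0.1, -3.0, -1.9]
width: 0.0004
```

```bash
python3 st.py
```

```text
12.55 p [0.5345 0.128  0.0728] yawY -0.206 tz [ 0.003  -0.0017 -1.    ] turn to fix [0.0017 0.003  0.    ] F [-0.09 -3.   -1.88] T [-0.83  0.09  0.02] w 0.0004
```

{"name": "apply_moves", "arguments": {
  "deltas": [
    {"translation":[0.001,0.01,-0.003],"turn":[0.001,0.003,0],"hand":0.0},
    {"translation":[0.003,0.01,-0.001],"turn":[0,0,0],"hand":0.0},
    {"translation":[0.006,0.009,0],"turn":[0,0,0],"hand":0.0},
    {"translation":[0.008,0.007,0],"turn":[0,0,0],"hand":0.0}
  ]
}}

```text
time: 12.95
ee_pos: [0.5541, 0.1671, 0.0704]
eef_rot: [0.776, 0.631, 0.0, 0.001]
ft_force: [-1.5, -2.7, 0.1]
width: 0.0005
```

```bash
python3 st.py
```

```text
12.95 p [0.5541 0.1671 0.0704] yawY -0.205 tz [ 0.0018 -0.0022 -1.    ] turn to fix [0.0022 0.0018 0.    ] F [-1.51 -2.67  0.1 ] T [-0.64  0.35 -0.01] w 0.0005
```

Following the arc well (about 1 rad).

{"name": "apply_moves", "arguments": {
  "deltas": [
    {"translation":[0.008,0.005,0],"turn":[0.002,0.002,0],"hand":0.0},
    {"translation":[0.009,0.003,0],"turn":[0,0,0],"hand":0.0},
    {"translation":[0.007,0.001,0],"turn":[0,0,0],"hand":0.0}
  ]
}}

```text
time: 13.25
ee_pos: [0.58, 0.1787, 0.0702]
eef_rot: [0.775, 0.632, -0.0, -0.001]
ft_force: [-2.5, -1.5, 1.3]
width: 0.0004
```

```bash
python3 st.py
```

```text
13.25 p [0.58   0.1787 0.0702] yawY -0.204 tz [-0.0014  0.001  -1.    ] turn to fix [-0.001  -0.0014 -0.    ] F [-2.45 -1.48  1.32] T [-0.32  0.43 -0.01] w 0.0004
```

{"name": "apply_moves", "arguments": {
  "deltas": [
    {"translation":[0.004,0.0,0],"turn":[0,0,0],"hand":0.0},
    {"translation":[0.002,0.0,0],"turn":[0,0,0],"hand":0.0}
  ]
}}

```text
time: 13.45
ee_pos: [0.5874, 0.1793, 0.0701]
eef_rot: [0.775, 0.631, 0.0, -0.001]
ft_force: [-1.7, -1.0, 0.6]
width: 0.0009
```

{"name": "apply_moves", "arguments": {
  "deltas": [
    {"translation":[0.0015,0.0,0],"turn":[0,0,0],"hand":0.0},
    {"translation":[0.0015,0.0,0],"turn":[0,0,0],"hand":0.0}
  ]
}}

```text
time: 13.65
ee_pos: [0.5906, 0.1793, 0.0701]
eef_rot: [0.775, 0.631, 0.0, -0.001]
ft_force: [-2.5, -0.8, 0.3]
width: 0.0002
```

{"name": "apply_moves", "arguments": {
  "deltas": [
    {"translation":[0.0015,0.0,0],"turn":[0,0,0],"hand":0.0},
    {"translation":[0.0015,0.0,0],"turn":[0,0,0],"hand":0.0}
  ]
}}

```text
time: 13.85
ee_pos: [0.5936, 0.1791, 0.0702]
eef_rot: [0.776, 0.631, 0.0, -0.001]
ft_force: [-1.6, -0.6, -0.8]
width: 0.0004
```

{"name": "apply_moves", "arguments": {
  "deltas": [
    {"translation":[0.0015,0.0,0],"turn":[0,0,0],"hand":0.0},
    {"translation":[0.0015,0.0,0],"turn":[0,0,0],"hand":0.0}
  ]
}}

```text
time: 14.05
ee_pos: [0.5955, 0.1791, 0.07]
eef_rot: [0.775, 0.631, -0.001, -0.002]
ft_force: [-10.9, -2.1, 5.7]
width: 0.0002
```

{"name": "apply_moves", "arguments": {
  "deltas": [
    {"translation":[0.0015,0.0,0],"turn":[0,0,0],"hand":0.0},
    {"translation":[0.0015,0.0,0],"turn":[0,0,0],"hand":0.0}
  ]
}}

```text
time: 14.25
ee_pos: [0.5956, 0.1794, 0.0697]
eef_rot: [0.775, 0.632, -0.004, -0.003]
ft_force: [-9.7, -1.7, 4.5]
width: 0.0006
```

```bash
python3 st.py
```

```text
14.25 p [0.5956 0.1794 0.0697] yawY -0.203 tz [-1.010e-02  6.000e-04 -9.999e-01] turn to fix [-0.0006 -0.0101 -0.    ] F [-9.72 -1.74  4.48] T [-0.37  1.87  0.02] w 0.0006
```

{"name": "apply_moves", "arguments": {
  "deltas": [
    {"translation":[-0.015,0.003,0],"turn":[0,-0.005,0],"hand":0.0},
    {"translation":[-0.025,0.005,0],"turn":[0,0,0],"hand":0.0},
    {"translation":[-0.02,0.01,0.04],"turn":[0,0,0],"hand":0.0},
    {"translation":[-0.02,0.03,0.045],"turn":[0,0,0],"hand":0.0},
    {"translation":[-0.01,0.04,0.03],"turn":[0,0,0],"hand":0.0}
  ]
}}

```text
time: 14.75
ee_pos: [0.5062, 0.2597, 0.1801]
eef_rot: [0.778, 0.628, -0.004, -0.001]
ft_force: [0.8, 0.8, -0.2]
width: 0.0003
```

{"name": "apply_moves", "arguments": {
  "deltas": [
    {"translation":[0,0.045,0.03],"turn":[0,0,0],"hand":0.0},
    {"translation":[0,0.04,0.02],"turn":[0,0,0],"hand":0.0},
    {"translation":[0,0.03,0],"turn":[0,0,0],"hand":0.0},
    {"translation":[0,0,0],"turn":[0,0,0],"hand":0.0},
    {"translation":[0,0,0],"turn":[0,0,0],"hand":0.0}
  ]
}}

```text
time: 15.25
ee_pos: [0.5053, 0.3827, 0.2377]
eef_rot: [0.777, 0.63, 0.004, -0.002]
ft_force: [-0.2, -1.8, 0.5]
width: 0.0002
```

```bash
python3 st.py; python3 -c "
from h import *
crop('side',200,110,130,180,3.3,'pics/e1.png');crop('top',150,140,100,160,3.3,'pics/e2.png')
a,b=cv2.imread('pics/e1.png'),cv2.imread('pics/e2.png');h=min(len(a),len(b));cv2.imwrite('pics/e.png',np.hstack([a[:h],b[:h]]))
g=[.6+.068*.2,.112+.068*.98,.066]
print((proj('side',[g,[.6,.112,.066],[.5757,-.0065,.198]])-[200,110])*3.3,(proj('top',g)-[150,140])*3.3+[429,0])"
```

```text
15.25 p [0.5053 0.3827 0.2377] yawY -0.208 tz [ 0.004   0.0075 -1.    ] turn to fix [-0.0075  0.004   0.    ] F [-0.18 -1.78  0.52] T [-0.08 -0.07  0.02] w 0.0002
[[155.55373939 128.06371598]
 [168.65068974 170.32169922]
 [191.9613816   90.38433221]] [[467.95373075  92.75089326]]
```

View pics/e.png

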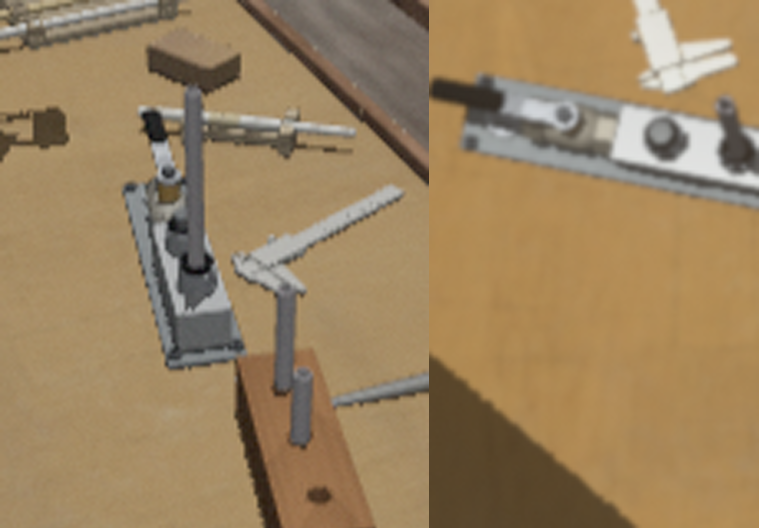

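The last picture shows the lever in line with the pipe (grip at about (155,125) in the side view). The riser stands in the port with a black collar band raised at about (197,263), both offcuts are in the stand, and the gripper is clear.

```bash
python3 -c "
from bench import order;print(order.close_job())"
```

```text
the job is handed in; nothing more can be done
None
```

The riser tube is seated in the open port, the collet has bitten, the valve is open, and the job is handed in at about 15 s of the 72 s.

- **Insertion:** The tube slid at about 5 N and stopped dead roughly 37 mm down. I pressed it there to a measured 20 N. I read the force only at the end of each move or two; the highest seal reading was 7.5 N, below the quoted 9 to 18 N, so I probably missed the peak.
- **Tug:** The tube came up about 3 mm at 5 to 7 N, then held against about 17 N. In the last millimetre of that pull the gripper crept up about 0.7 mm, either slip on the tube or give in the arm. I let go after easing the pull.
- **Lever:** I swept it round with the closed fingers until it met its stop at about 10 N.
- **Last picture:** The tube is upright with the black collar band raised, the lever is in line with the pipe, and both offcuts are still in the stand. The robot is clear of everything. I judged the collar's full lift from the tug and this picture, and did not measure it directly.

No other check failed or disagreed, and the hand-in reported no verdict.

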